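# Clear the misplaced tube and marker off the reagent turntable

### The arm

A 6-joint arm with a two-finger parallel gripper is mounted at the origin on a cart in front of the work surface, level with it; the furniture and walls round the work are solid. World frame = base frame: x ahead of the robot, y to its left, z up, the work surface at z = 0. Lengths are in mm, angles in rad, forces in N, time in s.
With the tool pointing down it reaches from about 325 to 925 mm from the base axis. Payload 3.1 kg.
Tool frame: the origin (TCP) lies between the finger pads; the fingertips stand 17 mm ahead of it and the grasp point (between the pads) lies 2 mm behind it (arm.finger_overhang is the distance from the TCP to the fingertips, in mm); z points along the fingers, y is the direction in which the jaws open and shut (so a half turn about z gives the same grasp; the last joint's range is limited). The gripper opens to 85 mm and grips with 20 to 120 N. Pads are 22 mm wide; open, the fingers measure 114 mm over their backs; the gripper's body (76 mm by 85 mm) begins 54 mm behind the grasp point. The pads swing forward as they close: fully open they stand 13 mm farther back than shut.
Start: joints at [1.145, 0.217, 1.613, -0, 1.311, -0.112], TCP at [192.904, 594.498, 248.3] pointing down, gripper open.
Joint ranges: [-2.75, 2.75], [-0.78, 2.1], [0.31, 2.55], [-1.13, 4.27], [0.13, 2.63], [-2.58, 2.58]. Speed limits (rad/s): [2.79, 2.79, 3.14, 3.14, 3.14, 3.14].

### API

Orientations are given as a unit quaternion [w, x, y, z].
In Python, from rig import arm gives the robot as it stands. The module is installed in compiled form; this text tells all that it offers.
- The arm moves only by the tool step_arm, never from a script. Its argument "increments" is a list of rows, each a list of 3 entries, a list of its own where there are three numbers: the turn, a rotation vector about the world's x, y, z in degrees, then the shift along the world's x, y, z in mm, then the opening, from 0 (shut) to 1 (fully open). In form: [[[ax, ay, az], [x, y, z], fingers], ...]. A call has 1 to 10 rows; each row is the pose to reach, as a shift and turn from the pose commanded when the call began; what a row does not reach only later rows make up. A row lasts 1/8 s, in which the tool goes at most 62.5 mm and 10.7 degrees, less where a joint would pass 70% of its speed; a pose out of reach is approached as far as the arm can. A call with a gripper value outside its range is refused whole. The fingers move at their own pace and stop on an object; "newtons" is the grip in N (left out, the last holds). Time passes only in rows, so rows that repeat a pose let the fingers close. It gives the time, the measured TCP pose, the force and the opening at its end, in the units of the state.
- arm.read_state(): the state, without advancing time (a new reading comes with each control period).
- arm.read_camera(name): name is "side" or "top"; returns the picture (400x640x3 uint8, red, green, blue); there is no depth.
- arm.camera_params(name): a dict with "camera_matrix" (3x3 intrinsics, pixels), "rvec" (rotation vector, rad) and "tvec" (3), from world to camera coordinates, as OpenCV has them. Camera axes: x right, y down, z forward; pixel columns grow to the right and rows downward; lengths in mm; the calibration is good to about 2 mm. A picture is of the moment at which its call begins. camera_params takes no time and is no camera call.
- arm.job_done(): hands the job in, once; it reports no verdict.
The state is a dict: "time_s": time; "joint_pos": joint angles; "joint_vel": joint speeds; "joint_torque": joint torques, N m; "tool_pos": TCP position; "orientation": TCP orientation; "force": force on the tool from outside, world axes, zero at the start; "torque": the same for the moment, N m; "grip_width": finger opening in mm.
Only numpy, scipy, OpenCV 4.12 (cv2) and the standard library are available. Lean on these libraries where they do the work, as an engineer would, in place of code of your own. Each camera call takes 0.05 s, during which the arm holds its last target. There are 200 camera calls.

### The job

A used sample tube and a marker pen have been left lying on the lower deck of the two-tier turntable, which spins freely at a touch. Lift each of them out from under the upper tier, put the tube into the perforated basket and lay the marker flat in the low square tray. Leave the jar, the dropper bottle and the timer standing on the turntable and both containers standing on the cabinet.

Things in the scene. Friction and masses are not known exactly. Their poses are not given: they have to be found in the camera images.
- used_tube: used sample tube, open, translucent pinkish, tapering, 78 mm long along its own y axis, 14 mm wide and high; lies on the turntable's lower deck in its front right part (as the robot sees it), pointing roughly from the edge towards the stem side, inner end under the upper tier. Origin: centre of its underside (7 mm below its axis), z up. Does not roll. About 12 g.
- marker: dark marker pen, 134 mm long along its own x axis, 12 mm wide (y) and 13 mm high; lies on the lower deck beside the tube, about 90 mm from it and roughly parallel, its outer end a little past the deck's edge, inner end well under the upper tier. Origin: centre of its underside, z up. Does not roll. 14 g.
- deck_centre (a point): centre of the upper face of the turntable's lower deck (30 mm above the cabinet top). The deck is a flat round grey disc of radius 140 mm, 10 mm thick, without rim, on a fixed black foot; it turns freely about the vertical and carries a central steel stem of radius 11 mm (a small conical collar of radius 20 mm at its root).
- tier_centre (a point): centre of the upper face of the turntable's upper tier: a white round disc of radius 100 mm, 8 mm thick, fixed to the stem and turning with the deck. Its underside is 137 mm above the lower deck, so a gripper pointing straight down over the tube or pen would hit it: lean the tool 30 to 45 degrees outward, away from the stem.
- basket: perforated plastic basket, 241 mm along its x, 159 mm along its y, 93 mm high to its flared rim, long side across the robot's view; origin: centre of its underside. Inside: flat floor 184 x 108 mm, 6 mm above the origin; solid walls 65 mm high. An older white tube already leans inside it for good: it is part of the basket.
- tray: low square open grey tray, 170 x 170 mm outside, 30 mm high, walls and floor 4 mm thick (162 x 162 mm inside); origin: centre of its underside, x and y along its sides.
- jar: white wide-neck jar with screw lid, diameter 72 mm, 125 mm high, standing on the upper tier; origin: centre of its underside. Leave standing there.
- dropper: small dropper bottle, diameter 25 mm, 74 mm high, standing on the upper tier; origin: centre of its underside. Leave standing there.
- timer: mechanical timer with a dial, 64 x 64 x 48 mm, standing on the rear of the lower deck; origin: centre of its underside. Leave standing there.

How it is judged (in metres and radians):
At the end, for the whole second after the job is handed in: Tube inside the basket (origin over the inner floor, under 50 mm above the basket's underside); marker flat in the tray (origin within 80 mm of its centre along each side and under 25 mm above its underside, level within 8 degrees); both at rest; both containers level within 8 degrees (x of used_tube in the frame of basket between -0.092 and 0.092 m and y of used_tube in the frame of basket between -0.056 and 0.056 m and z of used_tube in the frame of basket between -0.002 and 0.05 m and x of marker in the frame of tray between -0.08 and 0.08 m and y of marker in the frame of tray between -0.08 and 0.08 m and z of marker in the frame of tray between -0.002 and 0.025 m and angle between marker's own x axis and vertical between 1.42 and 1.72 rad and linear speed of each of used_tube, marker below 0.03 m/s and angle between each of basket, tray's own z axis and vertical below 0.15 rad); the robot touches nothing.
It fails at once if the jar is knocked over or falls off the upper tier (angle between jar's own z axis and vertical above 0.5 rad or height (world z) of jar below 0.15 m).
It fails at once if the dropper bottle is knocked over or falls off the upper tier (angle between dropper's own z axis and vertical above 0.5 rad or height (world z) of dropper below 0.15 m).
It fails at once if the timer is knocked over or falls off the lower deck (angle between timer's own z axis and vertical above 0.5 rad or height (world z) of timer below 0.02 m).
It also fails if it takes over 64 s, if anything falls off the work surface, if the arm or the gripper's body presses on something with over 40 N, if the wrist force passes 120 N, or if a joint passes its speed limit or range.

## Working session

There is one attempt and no reset: what is moved stays moved. The work goes in short steps, Python scripts to look and compute and a tool call to move; the robot and the scene stay as the last step left them, time stands still between calls to the robot, and variables do not carry over. Pictures are saved under pics/ and viewed, about 8 in all and at most 12, crops included, and the job is handed in when it is done.

Besides the shell and the picture viewer there is one more tool, called after "Call:" as a command line: name --argument value ..., lists and objects as JSON in quotes. step_arm: Moves the arm, as the interface text tells. Its arguments: {"type":"object","properties":{"increments":{"type":"array"},"newtons":{"type":"number"}},"required":["increments"]}

```bash
mkdir -p pics
cat > h.py <<'E'
import numpy as np, cv2
from rig import arm
def cam(n):
    p=arm.camera_params(n); R=cv2.Rodrigues(np.array(p["rvec"],float))[0]; t=np.array(p["tvec"],float).ravel()
    return np.array(p["camera_matrix"],float),R,t
def ray(n,uv):
    K,R,t=cam(n); d=R.T@np.linalg.solve(K,[uv[0],uv[1],1.]); return -R.T@t,d/np.linalg.norm(d)
def onz(n,uv,z):
    o,d=ray(n,uv); return o+d*(z-o[2])/d[2]
def tri(uva,uvb):
    a,da=ray("side",uva); b,db=ray("top",uvb)
    s,r=np.linalg.lstsq(np.c_[da,-db],b-a,rcond=None)[0]; p,q=a+s*da,b+r*db
    return (p+q)/2,np.linalg.norm(p-q)
def proj(n,P):
    K,R,t=cam(n); return cv2.projectPoints(np.atleast_2d(np.array(P,float)),R,t,K,None)[0].reshape(-1,2)
def snap(n,f):
    im=arm.read_camera(n); cv2.imwrite(f"pics/{f}.png",im[:,:,::-1]); return im
E
python3 - <<'E'
from h import *
snap("side","s0");snap("top","t0")
for n in("side","top"):
    K,R,t=cam(n);print(n,(-R.T@t).round(),R[2].round(2),K[0,0])
print(arm.read_state())
E
```

```text
side [ -94. -464.  634.] [ 0.71  0.37 -0.59] 439.5761446586273
top [ 49. 104. 800.] [ 0.56 -0.29 -0.78] 413.5174018604543
{'time_s': 0.1, 'joint_pos': array([ 1.14479232e+00,  2.17679208e-01,  1.61478112e+00,  8.33887179e-06,
        1.31128123e+00, -1.12166960e-01]), 'joint_vel': array([ 0.00062679, -0.00035626, -0.00346847,  0.00023296, -0.00026772,
       -0.00016506]), 'joint_torque': array([-6.03144617e-04, -3.98076618e+01, -3.04969990e+01, -1.57922273e-04,
        4.18037816e-03, -4.08029689e-05]), 'tool_pos': array([192.61329149, 593.85217195, 247.09460368]), 'orientation': array([-2.89526433e-04,  1.56276310e-01,  9.87712792e-01, -1.03471524e-03]), 'force': array([-0.39900217, -0.55488829,  0.25106732]), 'torque': array([0.05182696, 0.03993187, 0.01595074]), 'grip_width': 85.26908153800916}
```

View pics/s0.png

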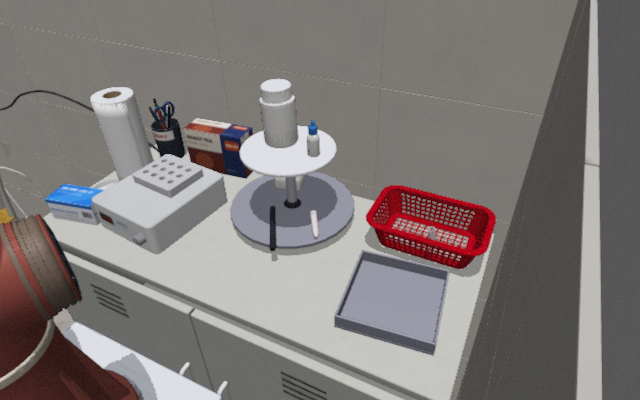

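View pics/t0.png

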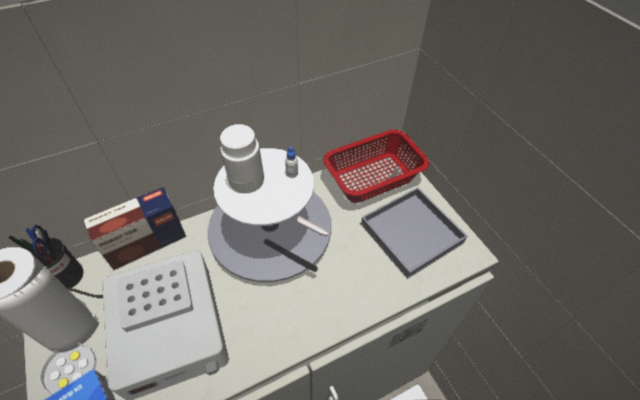

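```bash
cat > m.py <<'E'
from h import *
def seg(n,im,box,kind,z,L):
    x0,y0,x1,y1=box; c=im[y0:y1,x0:x1].astype(int)
    m=(c.max(2)<50) if kind=="dark" else ((c[:,:,0]>135)&(c[:,:,0]-c[:,:,1]>6))
    nn,lab,st,_=cv2.connectedComponentsWithStats(m.astype(np.uint8)); 
    k=1+np.argmax(st[1:,4]); ys,xs=np.where(lab==k)
    P=np.array([onz(n,(x+x0,y+y0),z) for x,y in zip(xs,ys)])[:,:2]
    cen=P.mean(0); ax=np.linalg.svd(P-cen,full_matrices=False)[2][0]
    if ax[0]>0: ax=-ax   # towards robot
    s=(P-cen)@ax; w=(P-cen)@[-ax[1],ax[0]]
    mid=cen+ax*(s.max()+s.min())/2
    print(n,kind,len(P),"mid",mid.round(1),"len",np.ptp(s).round(1),"wid",np.ptp(w).round(1),"ang",np.degrees(np.arctan2(ax[1],ax[0])).round(1),"ends",(cen+ax*s.min()).round(),(cen+ax*s.max()).round())
    return mid
E
python3 - <<'E'
from m import *
s=cv2.imread("pics/s0.png")[:,:,::-1];t=cv2.imread("pics/t0.png")[:,:,::-1]
seg("side",s,(262,202,284,256),"dark",37,134);seg("top",t,(262,232,325,280),"dark",37,134)
seg("side",s,(304,205,326,242),"pink",37,78);seg("top",t,(292,212,335,242),"pink",37,78)
for n,im,b,pt in(("side",s,(0,0),[(343,318),(358,256),(447,270),(434,344)]),("top",t,0,[(363,222),(417,192),(464,237),(410,271)])):
    print(n,"tray",[onz(n,p,30)[:2].round() for p in pt],np.mean([onz(n,p,30) for p in pt],0).round())
for n,im in(("side",s),("top",t)):
    c=im.astype(int); m=((c[:,:,0]>110)&(c[:,:,1]<60)&(c[:,:,2]<70)).astype(np.uint8)
    m[:, :320]=0
    k,lab,st,_=cv2.connectedComponentsWithStats(m); k=1+np.argmax(st[1:,4])
    h=cv2.convexHull(np.argwhere(lab==k)[:,::-1].astype(np.int32))
    H=np.array([onz(n,p[0],93)[:2] for p in h]); print(n,"basket hull",st[k],cv2.minAreaRect(H.astype(np.float32)))
# tier
for n,im,b in(("side",s,(232,120,345,185)),("top",t,(208,145,320,222))):
    c=im.astype(int);m=(c.min(2)>165).astype(np.uint8);M=np.zeros_like(m);M[b[1]:b[3],b[0]:b[2]]=m[b[1]:b[3],b[0]:b[2]]
    h=cv2.convexHull(np.argwhere(M)[:,::-1].astype(np.int32))
    H=np.array([onz(n,p[0],175)[:2] for p in h]);print(n,"tier",cv2.minEnclosingCircle(H.astype(np.float32)))
print("foot stem guess",onz("side",(292,203),32),onz("top",(270,227),32))
for n,pts in (("side",[(231,208),(354,205),(292,238)]),("top",[(209,232),(331,232),(262,278)])): print([onz(n,p,30)[:2].round() for p in pts])
def up(im,b,k,f): cv2.imwrite(f"pics/{f}.png",cv2.resize(im[b[1]:b[3],b[0]:b[2],::-1],None,fx=k,fy=k,interpolation=cv2.INTER_CUBIC)); 
A=cv2.resize(s[70:260,220:370],None,fx=3,fy=3);B=cv2.resize(t[110:300,195:345],None,fx=3,fy=3)
cv2.imwrite("pics/c0.png",np.hstack([A[:,:400],B[:,:400]])[:,:,::-1])
E
```

```text
side dark 173 mid [476.  -53.1] len 136.9 wid 10.1 ang -148.3 ends [534. -17.] [418. -89.]
top dark 31 mid [510.  -31.5] len 38.7 wid 7.4 ang -149.7 ends [527. -22.] [493. -41.]
side pink 97 mid [ 524.7 -126. ] len 82.3 wid 14.4 ang -148.1 ends [ 560. -104.] [ 490. -148.]
top pink 120 mid [ 524.9 -126.6] len 78.5 wid 16.6 ang -148.5 ends [ 558. -106.] [ 491. -147.]
side tray [array([ 334., -278.]), array([ 480., -244.]), array([ 516., -408.]), array([ 351., -427.])] [ 420. -339.   30.]
top tray [array([ 488., -237.]), array([ 507., -400.]), array([ 354., -419.]), array([ 336., -262.])] [ 421. -329.   30.]
side basket hull [ 366  186  130   70 3227] ((572.4304809570312, -350.663818359375), (226.71600341796875, 161.58236694335938), 89.80439758300781)
top basket hull [ 324  130  105   66 1500] ((593.7345581054688, -327.2520446777344), (152.44732666015625, 230.7462158203125), 0.07945229113101959)
side tier ((542.0784912109375, -40.9653434753418), 128.10498046875)
top tier ((580.752197265625, -43.84405517578125), 135.63729858398438)
foot stem guess [570.48638045 -46.44948215  32.        ] [566.73886497 -41.32206062  32.        ]
[array([499.,  70.]), array([ 625., -174.]), array([ 471., -103.])]
[array([615.,  85.]), array([ 496., -159.]), array([457.,  21.])]
```

View pics/c0.png

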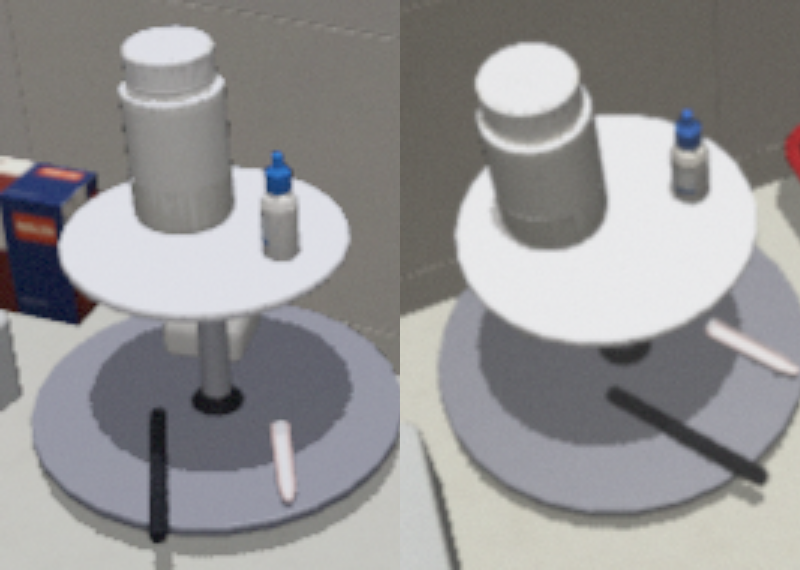

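Run:
```python
import cv2,numpy as np
s=cv2.imread("pics/s0.png");t=cv2.imread("pics/t0.png")
A=cv2.resize(s[180:350,330:500],(400,400),interpolation=cv2.INTER_CUBIC);B=cv2.resize(t[120:290,310:480],(400,400),interpolation=cv2.INTER_CUBIC)
I=np.hstack([A,B])
for k in range(0,170,20):
    p=int(k*400/170)
    for o,(ox,oy) in ((0,(330,180)),(400,(310,120))):
        cv2.putText(I,str(ox+k),(o+p,10),0,.35,(0,255,0));cv2.putText(I,str(oy+k),(o,p+5),0,.35,(0,255,255));cv2.line(I,(o+p,12),(o+p,18),(0,255,0));cv2.line(I,(o+24,p),(o+30,p),(0,255,255))
cv2.imwrite("pics/c1.png",I)
```

```text
(no output)
```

View pics/c1.png

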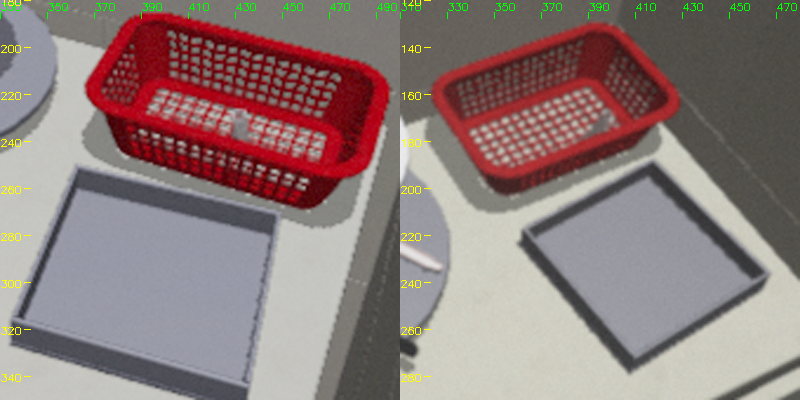

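Run:
```python
from h import *
print("rim ctr",onz("side",(434,221),91),onz("top",(376.7,161.4),91),tri((434,221),(376.7,161.4)))
s=[(335,315),(363,251.5),(448,271),(434.5,343.6)];t=[(407.7,272),(362,220),(417.5,189),(466.4,235.6)]
t=[t[1],t[2],t[3],t[0]]
for n,p in(("side",s),("top",t)):
    q=np.array([onz(n,x,30)[:2] for x in p]);print(q.round(),q.mean(0).round())
# old tube tip: side (238,118)/2.353
print("old tube",tri((330+238/2.353,180+122/2.353),(310+200/2.353,120+122/2.353)))
```

```text
rim ctr [ 570.47166979 -360.89437108   91.        ] [ 590.56312759 -327.99024015   91.        ] (array([ 621.90351261, -353.0457541 ,   49.38563158]), np.float64(0.7347750055725593))
[[ 334. -263.]
 [ 496. -248.]
 [ 515. -410.]
 [ 352. -428.]] [ 424. -337.]
[[ 494. -238.]
 [ 514. -406.]
 [ 354. -426.]
 [ 336. -256.]] [ 425. -332.]
old tube (array([ 556.79863927, -360.7504258 ,   73.41540816]), np.float64(1.9501624344654231))
```

Run:
```python
from h import *
S=lambda x,y:(330+x/2.353,180+y/2.353)
T=lambda x,y:(310+(x-400)/2.353,120+y/2.353)
for nm,z in(("bottom front L/R",0),):
    for p in((130,155),(310,208)): print("side",onz("side",S(*p),z).round())
    for p in((505,193),(648,140)): print("top",onz("top",T(*p),z).round())
print("floor front-left/right corner inside side/top, z=6")
for z in(6,):
    print("side",[onz("side",S(*p),z).round() for p in((145,112),(175,85),(330,130),(318,165))])
    print("top",[onz("top",T(*p),z).round() for p in((470,130),(603,83),(625,118),(505,180))])
for nm,a,b in(("front-left rim",(97,103),(505,178)),("rear-left rim",(140,22),(437,80)),("rear-right rim",(386,95),(610,27)),("front-right rim",(362,172),(677,105))):
    print(nm,[q for q in tri(S(*a),T(*b))])
```

```text
side [ 560. -273.    0.]
side [ 563. -430.    0.]
top [ 566. -262.    0.]
top [ 561. -440.    0.]
floor front-left/right corner inside side/top, z=6
side [array([ 614., -268.,    6.]), array([ 663., -281.,    6.]), array([ 661., -426.,    6.]), array([ 611., -425.,    6.])]
top [array([ 655., -268.,    6.]), array([ 652., -439.,    6.]), array([ 596., -431.,    6.]), array([ 577., -268.,    6.])]
front-left rim [array([ 544.12446052, -244.27501454,   61.13018771]), np.float64(2.533532973777868)]
rear-left rim [array([ 681.30884691, -239.39246644,   62.42910342]), np.float64(13.68378677177573)]
rear-right rim [array([ 688.17689867, -464.53253411,   44.97769521]), np.float64(9.828928723814737)]
front-right rim [array([ 556.01260012, -459.9808508 ,   56.57971415]), np.float64(6.804302195112441)]
```

```bash
cat >> h.py <<'E'
from scipy.spatial.transform import Rotation as Ro
def Q(q): return Ro.from_quat(np.r_[q[1:],q[0]])
def tgt(ang,tilt,flip=1):
    """tool leaning outward; ang = inward heading deg of z's horizontal part"""
    a,b=np.radians([ang,tilt]); d=np.array([np.cos(a),np.sin(a),0]); z=np.sin(b)*d-np.cos(b)*np.array([0,0,1]); y=flip*np.cross([0,0,1],d)
    return Ro.from_matrix(np.c_[np.cross(y,z),y,z])
def turn(R0,R1): return np.degrees((R1*R0.inv()).as_rotvec()).round(1)
E
python3 - <<'E'
from h import *
R0=Q([0,.15643,.98769,0])
for f in(1,-1):
    D=tgt(31.7,0,f);T=tgt(31.7,30,f);print(f,turn(R0,D),turn(R0,T),turn(D,T))
E
```

```text
1 [ 0.   0.  49.7] [  3.7 -30.7  48.5] [ 15.8 -25.5   0. ]
-1 [   0.     0.  -130.3] [  37.1    4.5 -126.7] [ 15.8 -25.5   0. ]
```

Call:
step_arm --increments '[[[0,0,-5],[0,0,50],1],[[0,0,-15],[5,-30,100],1],[[0,0,-25],[15,-75,130],1],[[0,0,-35],[30,-125,140],1],[[0,0,-45],[50,-175,150],1],[[0,0,-55],[70,-225,150],1],[[0,0,-65],[90,-275,150],1],[[0,0,-75],[110,-325,150],1],[[0,0,-85],[130,-375,150],1],[[0,0,-95],[150,-425,150],1]]' --newtons 30

```text
time_s: 1.35
tool_pos: [342.9, 167.9, 397.9]
orientation: [0.0, 0.835, 0.55, 0.0]
force: [1.7, 0.4, -0.6]
grip_width: 85.3
```

Call:
step_arm --increments '[[[0,0,-8],[10,-45,0],1],[[0,0,-16],[20,-90,-10],1],[[0,0,-24],[30,-135,-20],0.8],[[0,0,-32],[35,-180,-30],0.7],[[0,0,-35.3],[40,-225,-50],0.6],[[0,0,-35.3],[44,-260,-90],0.5],[[0,0,-35.3],[44,-270,-130],0.5],[[0,0,-35.3],[44,-272,-148],0.5]]'

```text
time_s: 2.35
tool_pos: [385.0, -102.6, 246.9]
orientation: [-0.002, 0.962, 0.272, -0.002]
force: [0.5, -0.9, 0.1]
grip_width: 42.5
```

Call:
step_arm --increments '[[[5.3,-8.5,0],[0,0,0],0.5],[[10.5,-17,0],[0,0,-20],0.5],[[15.8,-25.5,0],[0,0,-40],0.5],[[15.8,-25.5,0],[5,0,-60],0.5],[[15.8,-25.5,0],[10,0,-80],0.5],[[15.8,-25.5,0],[10,0,-80],0.5],[[15.8,-25.5,0],[10,0,-80],0.5]]'

```text
time_s: 3.22
tool_pos: [397.1, -102.5, 170.8]
orientation: [-0.071, 0.929, 0.264, 0.249]
force: [0.3, -0.4, -0.2]
grip_width: 42.7
```

Run:
```python
from m import *
s=snap("side","s1");t=snap("top","t1")
st=arm.read_state();R=Q(st["orientation"]);print(st["tool_pos"],R.as_matrix().round(3).tolist(),st["joint_pos"].round(2))
I=np.hstack([cv2.resize(s[60:310,190:440],(400,400)),cv2.resize(t[60:310,180:430],(400,400))]);cv2.imwrite("pics/c2.png",I[:,:,::-1])
```

```text
[ 397.43457537 -102.81195132  171.35220691] [[0.736, 0.526, 0.426], [0.456, -0.85, 0.262], [0.5, 0.001, -0.866]] [-0.79 -0.34  2.37  0.59  1.06 -0.06]
```

View pics/c2.png

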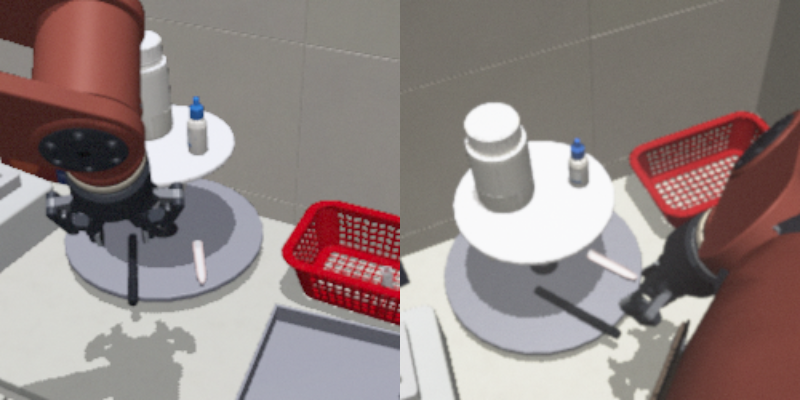

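Call:
step_arm --increments '[[[0,0,0],[8,5,-30],0.5],[[0,0,0],[24,15,-62],0.5],[[0,0,0],[38,24,-90],0.5],[[0,0,0],[46,29,-106],0.5],[[0,0,0],[49,31,-113],0.5],[[0,0,0],[51,32,-117],0.5],[[0,0,0],[51,32,-117],0.5]]'

```text
time_s: 4.2
tool_pos: [448.4, -70.9, 53.9]
orientation: [-0.071, 0.929, 0.264, 0.249]
force: [0.5, 0.4, 0.9]
grip_width: 42.8
```

Run:
```python
from m import *
s=snap("side","s2");t=snap("top","t2")
st=arm.read_state();print(st["tool_pos"],st["force"])
I=np.hstack([cv2.resize(s[160:280,210:330],(400,400)),cv2.resize(t[180:300,240:360],(400,400))]);cv2.imwrite("pics/c3.png",I[:,:,::-1])
```

```text
[448.30150845 -71.00718665  54.01895015] [0.18415833 0.03850827 0.37505199]
```

View pics/c3.png

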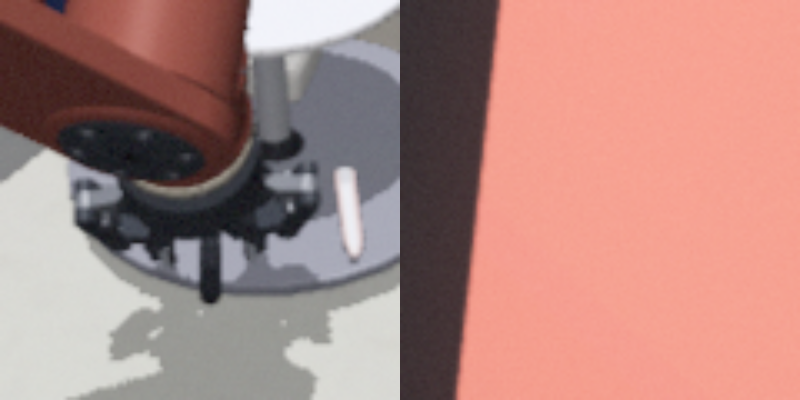

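Call:
step_arm --increments '[[[0,0,0],[0,0,0],0.3],[[0,0,0],[0,0,0],0.0],[[0,0,0],[0,0,0],0.0],[[0,0,0],[0,0,0],0.0],[[0,0,0],[0,0,0],0.0]]'

```text
time_s: 4.92
tool_pos: [448.1, -70.7, 53.8]
orientation: [-0.071, 0.929, 0.264, 0.249]
force: [-3.8, -1.1, 5.8]
grip_width: 10.4
```

Call:
step_arm --increments '[[[0,0,0],[0,0,4],0],[[0,0,0],[0,0,10],0],[[0,0,0],[-4,-2,20],0],[[0,0,0],[-15,-9,30],0],[[0,0,0],[-35,-21,32],0],[[0,0,0],[-55,-34,34],0],[[0,0,0],[-70,-45,40],0],[[0,0,0],[-78,-55,50],0],[[0,0,0],[-80,-70,75],0],[[0,0,0],[-80,-80,95],0]]'

```text
time_s: 6.18
tool_pos: [367.6, -151.4, 149.6]
orientation: [-0.07, 0.929, 0.264, 0.249]
force: [-0.0, 0.6, -0.3]
grip_width: 10.2
```

Run:
```python
from m import *
s=snap("side","s3");t=snap("top","t3")
st=arm.read_state();print(st["tool_pos"],st["grip_width"],st["force"],st["joint_pos"].round(2))
I=np.hstack([cv2.resize(s[130:330,180:380],(400,400)),cv2.resize(t[130:330,200:400],(400,400))]);cv2.imwrite("pics/c4.png",I[:,:,::-1])
```

```text
[ 369.18868542 -153.29774987  151.29291896] 10.526311146524229 [ 0.84780533 -0.0713374  -0.34011028] [-0.96 -0.28  2.37  0.6   1.09 -0.23]
```

View pics/c4.png

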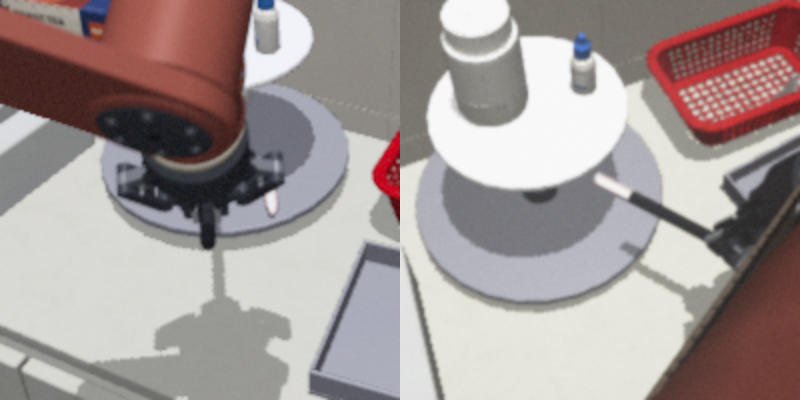

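Call:
step_arm --increments '[[[0,0,-4],[0,-20,0],0],[[0,0,-10],[3,-55,0],0],[[0,0,-16],[8,-95,0],0],[[0,0,-21],[14,-135,-5],0],[[0,0,-25.2],[20,-170,-15],0],[[0,0,-25.2],[23,-188,-30],0],[[0,0,-25.2],[23,-188.5,-60],0],[[0,0,-25.2],[23,-188.5,-80],0],[[0,0,-25.2],[23,-188.5,-80],0]]'

```text
time_s: 7.4
tool_pos: [389.3, -336.8, 65.1]
orientation: [-0.018, 0.965, 0.053, 0.257]
force: [-0.1, -0.2, -0.2]
grip_width: 10.5
```

Run:
```python
from m import *
s=snap("side","s4");t=snap("top","t4")
st=arm.read_state();print(st["tool_pos"],Q(st["orientation"]).as_matrix()[:,2],st["grip_width"],st["force"])
I=np.hstack([cv2.resize(s[200:360,310:470],(400,400)),cv2.resize(t[130:290,320:480],(400,400))]);cv2.imwrite("pics/c5.png",I[:,:,::-1])
```

```text
[ 390.51769953 -338.73475905   67.7118386 ] [ 0.49606837  0.05799415 -0.86634454] 10.396656501115684 [ 0.27408449 -0.16300343 -0.19521598]
```

View pics/c5.png

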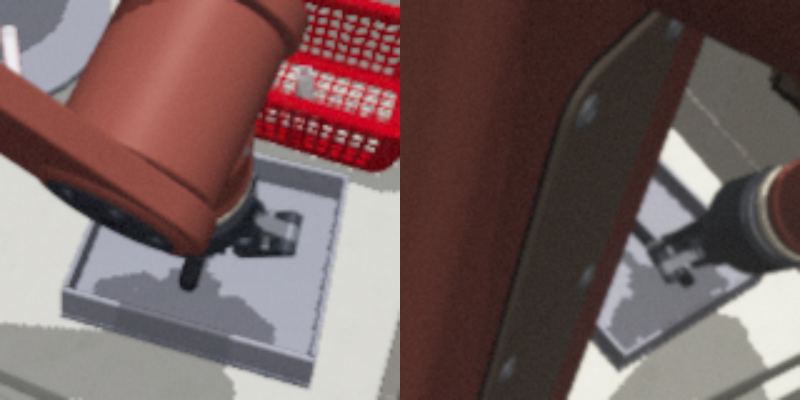

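Call:
step_arm --increments '[[[0,0,0],[0,0,-15],0],[[0,0,0],[0,0,-28],0],[[0,0,0],[0,0,-35],0],[[0,0,0],[0,0,-37],0],[[0,0,0],[0,0,-38],0],[[0,0,0],[0,0,-38],0]]'

```text
time_s: 8.25
tool_pos: [391.0, -339.2, 30.5]
orientation: [-0.015, 0.964, 0.055, 0.258]
force: [0.4, 0.1, -1.3]
grip_width: 10.6
```

Call:
step_arm --increments '[[[0,0,0],[0,0,-1],0.1],[[0,0,0],[0,0,-1],0.3],[[0,0,0],[0,0,-1],0.35],[[0,0,0],[0,0,-1],0.35],[[0,0,0],[-5,-1,10],0.35],[[0,0,0],[-18,-2,35],0.35],[[0,0,0],[-30,0,70],0.4],[[0,0,0],[-30,20,110],0.5],[[0,0,0],[-30,60,130],0.5],[[0,0,8],[-10,110,130],0.5]]'

```text
time_s: 9.5
tool_pos: [381.0, -229.5, 163.2]
orientation: [-0.03, 0.958, 0.123, 0.258]
force: [1.2, -0.0, 0.0]
grip_width: 42.9
```

Run:
```python
from m import *
s=snap("side","s5");t=snap("top","t5")
st=arm.read_state();print(st["tool_pos"],st["orientation"],st["force"])
seg("side",s,(345,258,440,335),"dark",17,134);seg("top",t,(366,196,462,268),"dark",17,134)
seg("side",s,(304,205,326,242),"pink",37,78);seg("top",t,(292,212,335,242),"pink",37,78)
I=np.hstack([cv2.resize(s[170:370,260:460],(400,400)),cv2.resize(t[130:330,280:480],(400,400))]);cv2.imwrite("pics/c6.png",I[:,:,::-1])
```

```text
[ 381.08335895 -225.66658568  160.8602558 ] [-0.03396914  0.95777366  0.12468049  0.25684721] [-0.33608761  0.50232892 -0.0390693 ]
side dark 11 mid [ 358.  -344.8] len 8.7 wid 4.4 ang 101.8 ends [ 359. -349.] [ 357. -341.]
top dark 67 mid [ 471.9 -366.2] len 118.0 wid 5.1 ang 112.9 ends [ 495. -421.] [ 449. -312.]
side pink 4 mid [ 544.1 -104.9] len 6.5 wid 0.0 ang 114.9 ends [ 545. -108.] [ 543. -102.]
top pink 54 mid [ 530.3 -130.3] len 68.0 wid 5.4 ang -149.5 ends [ 560. -113.] [ 501. -148.]
```

View pics/c6.png

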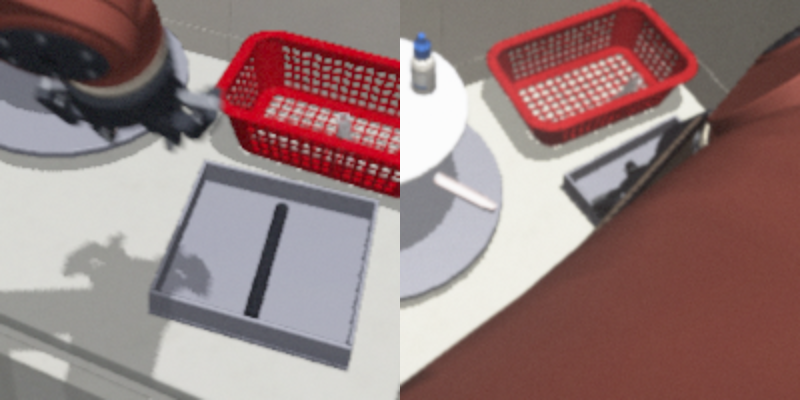

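Call:
step_arm --increments '[[[0,0,6],[20,15,0],0.5],[[0,0,12],[45,36,0],0.5],[[0,0,17.2],[68,54,0],0.5],[[0,0,17.2],[76,61,0],0.5],[[0,0,17.2],[76,61,0],0.5]]'

```text
time_s: 10.22
tool_pos: [456.6, -168.0, 160.2]
orientation: [-0.071, 0.929, 0.264, 0.249]
force: [-1.4, 0.2, -0.0]
grip_width: 42.6
```

Run:
```python
from m import *
s=snap("side","s6");t=snap("top","t6")
st=arm.read_state();print(st["tool_pos"],Q(st["orientation"]).as_matrix().round(3).tolist())
seg("side",s,(304,205,326,242),"pink",37,78);seg("top",t,(292,212,335,242),"pink",37,78)
I=np.hstack([cv2.resize(s[130:290,240:400],(400,400)),cv2.resize(t[130:290,220:380],(400,400))]);cv2.imwrite("pics/c7.png",I[:,:,::-1])
```

```text
[ 456.20872903 -168.28353263  160.10135491] [[0.738, 0.525, 0.425], [0.454, -0.851, 0.263], [0.499, -0.001, -0.866]]
side pink 106 mid [ 524.5 -126.3] len 87.2 wid 14.6 ang -147.7 ends [ 561. -103.] [ 488. -150.]
top pink 1290 mid [ 522.9 -127.2] len 96.5 wid 78.9 ang -116.2 ends [544. -84.] [ 502. -170.]
```

Call:
step_arm --increments '[[[0,0,0],[12,7,-25],0.5],[[0,0,0],[27,16,-56],0.5],[[0,0,0],[40,24,-83],0.5],[[0,0,0],[47,29,-98],0.5],[[0,0,0],[51,31,-105.5],0.5],[[0,0,0],[51,31,-105.5],0.5]]'

```text
time_s: 11.08
tool_pos: [507.5, -137.3, 54.6]
orientation: [-0.071, 0.929, 0.264, 0.249]
force: [0.2, -0.6, 0.1]
grip_width: 42.6
```

Run:
```python
from m import *
s=snap("side","s7")
st=arm.read_state();print(st["tool_pos"],st["force"])
cv2.imwrite("pics/c8.png",cv2.resize(s[130:290,240:400],(600,600))[:,:,::-1])
```

```text
[ 507.88026691 -137.57883296   55.17202748] [ 0.77307951 -0.00193199 -0.39413537]
```

View pics/c8.png

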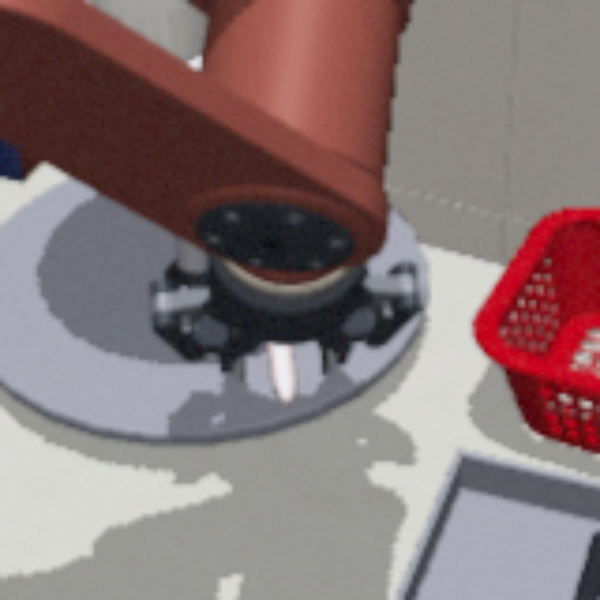

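Call:
step_arm --increments '[[[0,0,0],[0,0,0],0.3],[[0,0,0],[0,0,0],0.0],[[0,0,0],[0,0,0],0.0],[[0,0,0],[0,0,0],0.0],[[0,0,0],[0,0,0],0.0]]'

```text
time_s: 11.75
tool_pos: [508.7, -137.8, 55.7]
orientation: [-0.07, 0.929, 0.264, 0.249]
force: [-2.2, -2.0, 6.1]
grip_width: 10.8
```

Call:
step_arm --increments '[[[0,0,0],[0,0,4],0],[[0,0,0],[-1,-1,12],0],[[0,0,0],[-7,-5,22],0],[[0,0,0],[-20,-13,30],0],[[0,0,0],[-38,-26,35],0],[[0,0,0],[-52,-40,45],0],[[0,0,0],[-60,-58,65],0],[[0,0,0],[-62,-75,95],0],[[0,0,0],[-62,-90,125],0],[[0,0,0],[-62,-95,145],0]]'

```text
time_s: 13.0
tool_pos: [445.4, -233.9, 202.0]
orientation: [-0.069, 0.929, 0.263, 0.249]
force: [0.4, -0.3, 0.2]
grip_width: 10.8
```

Run:
```python
from m import *
s=snap("side","s8");t=snap("top","t8")
st=arm.read_state();print(st["tool_pos"],st["grip_width"],st["force"],st["joint_pos"].round(2))
I=np.hstack([cv2.resize(s[100:300,240:440],(400,400)),cv2.resize(t[60:260,220:420],(400,400))]);cv2.imwrite("pics/c9.png",I[:,:,::-1])
# rotation options for dropping: vertical, tube heading along -y or +y
Rc=Q(st["orientation"])
for h in(90,-90,60): print(h,turn(Rc,tgt(h,0,-1)))
```

```text
[ 446.41743732 -234.56341694  203.02111352] 10.727427674203065 [-0.45920683  0.24479692 -0.1874603 ] [-0.92 -0.08  2.09  0.58  1.14 -0.16]
90 [-27.2  15.6  56.9]
-90 [  18.1   31.6 -118.4]
60 [-21.5  21.4  27.6]
```

View pics/c9.png

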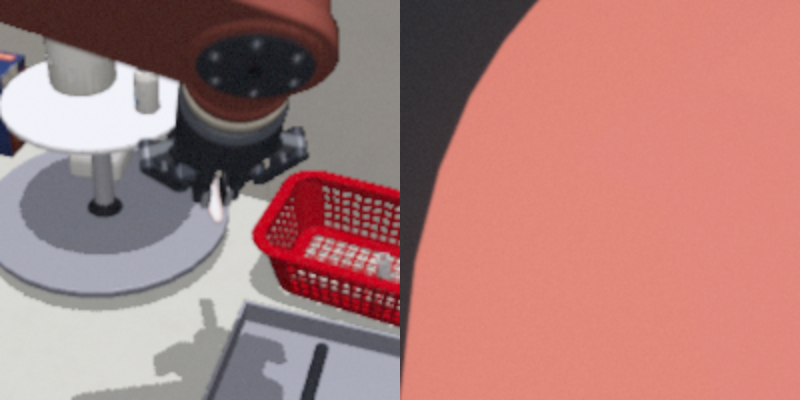

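Call:
step_arm --increments '[[[-3,1.7,6.3],[10,-6,5],0],[[-6.8,3.9,14.2],[35,-20,10],0],[[-10.2,5.9,21.3],[65,-37,10],0],[[-13.6,7.8,28.5],[95,-54,10],0],[[-17,9.8,35.6],[125,-71,10],0],[[-20.4,11.7,42.7],[150,-85,10],0],[[-23.8,13.7,49.8],[165,-93,10],0],[[-27.2,15.6,56.9],[170,-96,5],0],[[-27.2,15.6,56.9],[170,-96,0],0],[[-27.2,15.6,56.9],[170,-96,0],0]]'

```text
time_s: 14.35
tool_pos: [614.3, -327.4, 197.8]
orientation: [-0.004, 0.708, 0.706, -0.003]
force: [-0.6, 0.9, 0.5]
grip_width: 11.3
```

Run:
```python
from m import *
s=snap("side","s9");t=snap("top","t9")
st=arm.read_state();print(st["tool_pos"],Q(st["orientation"]).as_matrix().round(2).tolist(),st["grip_width"],st["joint_pos"].round(2))
print(proj("side",[[616,-328,65],[616,-328,48],[616,-284,17],[616,-352,6]]).round(),proj("side",[st["tool_pos"]]))
```

```text
[ 614.81004309 -328.18775509  199.183858  ] [[0.0, 1.0, -0.01], [1.0, -0.0, 0.0], [0.0, -0.01, -1.0]] 10.981995706618184 [-0.59  0.41  1.46 -0.    1.28 -0.58]
[[422. 213.]
 [421. 220.]
 [399. 225.]
 [430. 238.]] [[430.47862819 157.54304654]]
```

Call:
step_arm --increments '[[[0,0,0],[0,0,-40],0],[[0,0,0],[0,0,-80],0],[[0,0,0],[0,0,-105],0],[[0,0,0],[0,0,-120],0],[[0,0,0],[0,0,-130],0],[[0,0,0],[0,0,-133],0],[[0,0,0],[0,0,-133],0]]'

```text
time_s: 15.32
tool_pos: [616.5, -328.4, 67.8]
orientation: [-0.001, 0.708, 0.706, -0.002]
force: [1.0, -0.1, 0.5]
grip_width: 10.9
```

Call:
step_arm --increments '[[[0,0,0],[0,0,0],0.15],[[0,0,0],[0,0,0],0.35],[[0,0,0],[0,0,0],0.4],[[0,0,0],[0,0,0],0.4],[[0,0,0],[0,0,20],0.4],[[0,0,0],[0,0,60],0.4],[[0,0,0],[0,0,110],0.4],[[0,0,0],[-30,0,160],0.4],[[0,0,0],[-85,0,190],0.4],[[0,0,0],[-140,0,200],0.4]]'

```text
time_s: 16.58
tool_pos: [476.1, -329.2, 272.2]
orientation: [0.002, 0.707, 0.707, -0.003]
force: [-0.6, -0.4, 0.7]
grip_width: 34.3
```

Call:
step_arm --increments '[[[0,0,0],[-30,-10,10],0.4],[[0,0,0],[-70,-20,10],0.4],[[0,0,0],[-80,-20,10],0.4],[[0,0,0],[-80,-20,10],0.4]]'

```text
time_s: 17.08
tool_pos: [396.0, -348.1, 277.8]
orientation: [-0.001, 0.708, 0.706, -0.002]
force: [-0.2, -0.8, 0.3]
grip_width: 34.2
```

Run:
```python
from m import *
s=snap("side","s10");t=snap("top","t10")
st=arm.read_state();print(st["tool_pos"],st["force"],st["grip_width"])
I=np.hstack([cv2.resize(s[60:350,220:510],(400,400),interpolation=cv2.INTER_CUBIC),cv2.resize(s[175:275,360:500],(400,286),interpolation=cv2.INTER_CUBIC)[:286].repeat(1,0) if 0 else cv2.copyMakeBorder(cv2.resize(s[175:275,360:500],(400,286),interpolation=cv2.INTER_CUBIC),0,114,0,0,cv2.BORDER_CONSTANT)])
I=np.vstack([I,np.hstack([cv2.resize(t[100:300,180:500],(320,200)),np.zeros((200,480,3),np.uint8)])])
cv2.imwrite("pics/c10.png",I[:,:,::-1])
```

```text
[ 396.80015292 -347.83749367  277.28507846] [-0.67576515 -0.31005232  0.20194271] 34.048371693343455
```

View pics/c10.png

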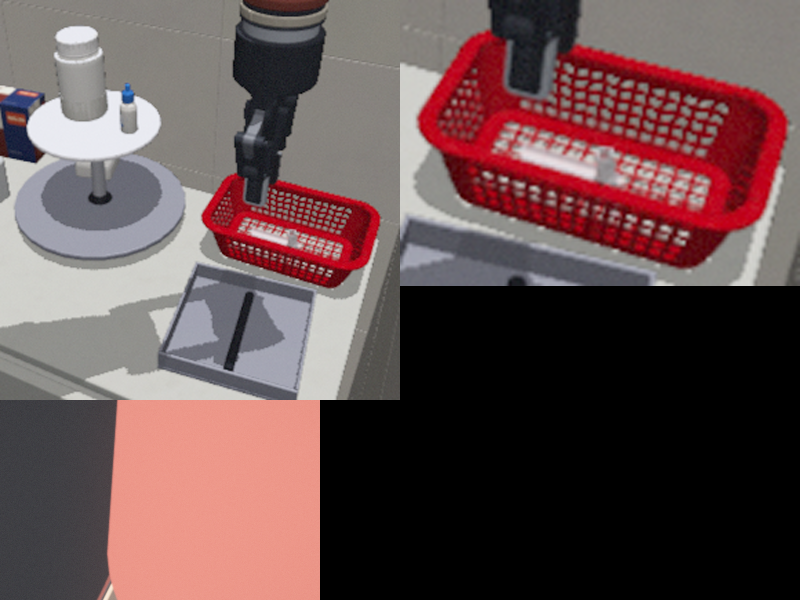

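Run:
```python
from h import *
a,b=onz("side",(360+115/2.857,175+150/2.857),13),onz("side",(360+190/2.857,175+170/2.857),13)
m=(a+b)/2;print("tube",a.round(),b.round(),np.linalg.norm(a-b).round(),"rel floor centre",(m-[614,-352,0]).round())
a,b=onz("side",(400,273.5),10),onz("side",(386,326),10);print("marker rel tray",((a+b)/2-[424,-335,0]).round(),np.linalg.norm(a-b).round())
if abs(m[0]-614)<45 and abs(m[1]+352)<80: arm.job_done(); print("handed in")
```

```text
tube [ 614. -287.   13.] [ 616. -343.   13.] 57.0 rel floor centre [ 1. 37. 13.]
marker rel tray [ 3. -1. 10.] 126.0
the job is handed in; nothing more can be done
handed in
```

I moved both items and handed the job in at about 17 s. I took the marker off the lower deck with the tool leaning 30° outward and laid it in the tray. I then lifted the tube out the same way, set the tool upright over the basket and let the tube drop gently in.

**Last checks, from the side camera:**
- **Tube:** it lies on the basket floor about 1 mm and 37 mm from the floor's centre. It measured only 57 mm long instead of 78 mm, probably because the older tube hides its far end.
- **Marker:** it lies flat in the tray within about 3 mm of the centre. It measured 126 mm instead of 134 mm.
- **The rest:** the jar and dropper bottle are standing. The timer is partly hidden behind the stem but looks unmoved. Both containers look level.
- **Gripper:** it is clear of everything, at a height of 277 mm.

**Not confirmed or in disagreement:**
- **Basket rim:** it triangulated at about 55–60 mm high rather than the stated 93 mm. I placed the tube from the basket's floor and lower edge instead; for those, the two views agreed within about 10 mm at the front edge.
- **Top camera:** the arm blocked it at the end, so the final positions come from the side view only.

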